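Lay a meter housing back on the tilt rest

TASK

By pushing only, never lifting it, slide the red meter housing along the tilt rest's base board, still standing upright, until the back edge of its foot sits square against the bottom of the padded back. Then push it gently over backwards so that it ends up lying back flat on the padding with its open dial side facing up, ready for glazing, and leave it there. Leave the brass wheel, coin gauge plate, glass window and gasket ring where they lie.

Things in the scene. Friction and masses are not known exactly. Their poses are not given: they have to be found in the camera images.
- housing: Loose red enamel meter housing, 213 mm tall. Origin: middle of the foot's underside; z up, -x out of the front (round dial opening, coin slot below it), +x out of the flat back. Foot 120 (x -60 to +60) x 150 x 10 mm. Body above it 136 mm wide, x = -48 to +60 mm: closed in front up to 77 mm high, above that a drum of radius 68 mm (centre 145 mm high, wall 5 mm), open in front.
- heel (a point): Middle of the back lower edge of the housing's foot, 60 mm behind the housing's origin: the edge that goes against the bottom of the padding and about which the housing tips. The centre of mass lies about 47 mm in front of this edge and 83 mm above it, so the housing tips on by itself once it leans about 30 degrees.
- front_low (a point): On the housing's flat front face, mid width, 40 mm above its underside. Pushed here (below about 60 mm) it slides on the board: mass 0.7 to 1 kg, friction 0.48 to 0.72. The foot sticks out 12 mm in front of this face, up to 10 mm high.
- crown (a point): Highest point of the front rim of the housing's drum: 48 mm in front of the housing's origin, 213 mm above its underside, mid width. Pushed here (about 3 N) it tips back about its heel, the crown first rising some 25 mm and then sinking.
- rest: Tilt rest fixed to the bench; place and heading vary. Base board 12 mm thick, 200 mm wide (y), x = -200 to +170 mm. Origin: on the bench, under the middle of the line where the padding meets the board. +x is the way the housing is pushed and tipped, z up. At the start the housing stands at x below 0 with its back to the padding, its heel 20 to 45 mm short of it, turned up to 12 degrees.
- pad: The rest's fixed padded back, cork face 186 x 170 mm on a wooden panel, leaning 40 degrees from vertical towards the rest's +x. Origin: middle of the lower edge of the padded face, 12 mm above the bench. Own x runs up the slope, own z points out of the padding.
- wheel: Brass escapement wheel, 58 mm across, up to 9 mm thick, lying loose on the bench near one end of the rest. Origin: centre of its underside. Leave alone.
- gauge: Steel coin gauge plate with three round holes, 110 x 44 x 5 mm, lying loose on the bench near one end of the rest. Origin: centre of its underside. Leave alone.
- window: Round glass dial window, 120 mm across, 5 mm thick, lying loose on the bench near one end of the rest. Origin: centre of its underside. Leave alone.
- gasket: Tin gasket ring, 122 mm outer and 106 mm inner diameter, 5 mm thick, lying loose on the bench near one end of the rest. Origin: centre of its underside. Leave alone.
Mind the look-alikes: they are no part of the job. Of the things like the housing, leave any that is grey; of the rest the smaller one is meant.

How it is judged (in metres and radians):
On the way, in this order (a step that is already met when the one before it is completed fails the run):
1. the housing stands upright with the back edge of its foot square against the bottom of the padding (x of heel in the frame of rest above -0.007 m and angle between housing's own z axis and vertical below 0.1 rad and angle between the x axis of housing and the x axis of rest, either way round below 0.12 rad), for 0.2 s.
2. the housing lies back on the padding (angle between the x axis of housing and the z axis of pad, either way round below 0.15 rad and angle between housing's own x axis and vertical above 2.1 rad), for 0.2 s.
At the end, for the whole second after the job is handed in: The housing lies still with its back flat on the padding (within about 6 degrees), dial side up, the back edge of its foot within 20 mm of the bottom of the padding and within 40 mm of the middle of the rest, and nothing touches it but the rest (angle between the x axis of housing and the z axis of pad, either way round below 0.1 rad and angle between housing's own x axis and vertical above 2.1 rad and x of heel in the frame of rest between -0.02 and 0.02 m and y of heel in the frame of rest between -0.04 and 0.04 m and linear speed of housing below 0.02 m/s and angular speed of housing below 0.1 rad/s).
It fails at once if the housing is lifted off the board (its heel rises more than 20 mm above the board) (height (world z) of heel above 0.032 m).
It fails at once if the housing is slammed over (turns faster than 3.5 rad/s) (angular speed of housing above 3.5 rad/s).
It fails at once if the brass wheel, coin gauge plate, glass window or gasket ring is moved more than 20 mm (distance of any of wheel, gauge, window, gasket from where it was at the start of the episode above 0.02 m).
It also fails if it takes over 64 s, if anything falls off the work surface, if the arm or the gripper's body presses on something with over 40 N, if the wrist force passes 120 N, or if a joint passes its speed limit or range.

ROBOT

A 6-joint arm with a two-finger parallel gripper is mounted at the origin on the work surface. World frame = base frame: x ahead of the robot, y to its left, z up, the work surface at z = 0. Lengths are in mm, angles in rad, forces in N, time in s.
With the tool pointing down it reaches from about 350 to 875 mm from the base axis. Payload 4.2 kg.
Tool frame: the origin (TCP) lies at the very end of the fingers, on their centre line; the grasp point (between the pads) lies arm.hold_point_z behind it (arm.hold_point_z is the distance from the TCP to the grasp point, in mm); y points along the fingers, x is the direction in which the jaws open and shut, and the axes are right-handed (so a half turn about y gives the same grasp; the last joint's range is limited). The gripper opens to 85 mm and grips with 20 to 120 N. Pads are 22 mm wide; open, the fingers measure 114 mm over their backs; the gripper's body (76 mm by 85 mm) begins 54 mm behind the grasp point. The pads swing forward as they close: fully open they stand 13 mm farther back than shut.
Start: joints at [1.368, 0.385, 0.008, 0, -1.194, -0.259], TCP at [278.441, 559.526, 231.312] pointing down, gripper open.
Joint ranges: [-3.14, 3.14], [-1.21, 2.06], [-1.07, 1.41], [-3.16, 2.05], [-2.99, -0.16], [-3.1, 3.1]. Speed limits (rad/s): [2.79, 2.79, 3.14, 3.14, 3.14, 3.14].

INTERFACE

Orientations are given as a unit quaternion [x, y, z, w].
In Python, from bench import arm gives the robot as it stands.
- The arm moves only by the shell command python3 -m creep 'ROWS'. ROWS is JSON, a list of rows, each a list of 3 entries, a list of its own where there are three numbers: the shift along the world's x, y, z in mm, then the turn, a rotation vector about the world's x, y, z in rad, then the gripper command: -1 is shut, 1 is fully open, values between are in proportion. In form: [[[dx, dy, dz], [wx, wy, wz], jaw], ...]. A call has 1 to 12 rows; each row is the pose to reach, as a shift and turn from the pose commanded when the call began; what a row does not reach only later rows make up. A row lasts 1/12 s, in which the tool goes at most 41.7 mm and 7.16 degrees, less where a joint would pass 70% of its speed; a pose out of reach is approached as far as the arm can. A call with a gripper value outside its range is refused whole. The fingers move at their own pace and stop on an object; the grip force is fixed at half the most. Time passes only in rows, so rows that repeat a pose let the fingers close. It gives the time, the measured TCP pose, the force and the opening at its end, in the units of the state.
- arm.read_state(): the state, without advancing time (a new reading comes with each control period).
- arm.get_image(name): name is "side" or "top" or "wrist"; returns (picture, depth): 480x640x3 uint8, red, green, blue; 480x640 float32, mm along the optical axis (not along the pixel's ray), 0 where there is no reading.
- arm.camera_params(name): a dict with "camera_matrix" (3x3 intrinsics, pixels), "extrinsics" (4x4, takes a point from world to camera coordinates); the wrist camera has in their place "T_tool_cam" (4x4, takes a point from camera to tool coordinates, whose origin is the TCP and whose axes are the tool frame's). Camera axes: x right, y down, z forward; pixel columns grow to the right and rows downward; lengths in mm; the calibration is good to about 2 mm. The wrist camera is an equidistant fisheye: a pixel r from the principal point sees the ray r / f radians off the axis. A picture is of the moment at which its call begins: read the wrist's pose just before it. camera_params takes no time and is no camera call.
- arm.job_done(): hands the job in, once; it reports no verdict.
The state is a dict: "clock": time; "joints": joint angles; "joint_vel": joint speeds; "joint_efforts": joint torques, N m; "position": TCP position; "ee_rot": TCP orientation; "contact_force": force on the tool from outside, world axes, zero at the start; "wrist_torque": the same for the moment, N m; "gripper_width": finger opening in mm.
Only numpy, scipy, OpenCV 4.12 (cv2) and the standard library are available. Lean on these libraries where they do the work, as an engineer would, in place of code of your own. Each camera call takes 0.05 s, during which the arm holds its last target.

## Working session

There is one attempt and no reset: what is moved stays moved. The work goes in short steps, Python scripts to look and compute and a shell command to move; the robot and the scene stay as the last step left them, time stands still between calls to the robot, and variables do not carry over. Pictures are saved under pics/ and viewed, and the job is handed in when it is done.

```bash
ls; mkdir -p pics; python3 - <<'E'
from bench import arm
import cv2,numpy as np
for n in ["side","top"]:
    im,d=arm.get_image(n); cv2.imwrite(f"pics/{n}0.png",im[:,:,::-1]); np.savez(f"{n}0.npz",im=im,d=d)
    print(n,arm.camera_params(n))
print(arm.camera_params("wrist")); print(arm.read_state()); print(arm.hold_point_z)
E
```

```text
pics
side {'camera_matrix': array([[456.94110081,   0.        , 314.32666134],
       [  0.        , 456.94110081, 239.37794044],
       [  0.        ,   0.        ,   1.        ]]), 'extrinsics': array([[ 9.85072216e-01,  1.72141597e-01, -2.70596134e-05,
        -5.16813138e+02],
       [ 1.63256831e-01, -9.34279383e-01, -3.16968833e-01,
        -9.69454621e+00],
       [-5.45888023e-02,  3.12232773e-01, -9.48435954e-01,
         1.24587334e+03],
       [ 0.00000000e+00,  0.00000000e+00,  0.00000000e+00,
         1.00000000e+00]])}
top {'camera_matrix': array([[448.22383894,   0.        , 321.98789212],
       [  0.        , 448.22383894, 239.95399955],
       [  0.        ,   0.        ,   1.        ]]), 'extrinsics': array([[-6.85829896e-03, -9.99948134e-01, -7.52941712e-03,
         3.67635358e+01],
       [-9.84002156e-01,  8.08903210e-03, -1.77972820e-01,
         5.30933245e+02],
       [ 1.78024495e-01,  6.18837187e-03, -9.84006597e-01,
         9.46504639e+02],
       [ 0.00000000e+00,  0.00000000e+00,  0.00000000e+00,
         1.00000000e+00]])}
{'camera_matrix': array([[37
[... 500 characters left out ...]

{'clock': 0.1, 'joints': array([ 1.36760284e+00,  3.85477605e-01,  6.78118235e-03, -4.34507633e-04,
       -1.19399645e+00, -2.58574854e-01]), 'joint_vel': array([-0.00052809, -0.00186809,  0.00226729,  0.0022347 ,  0.00013069,
       -0.00077815]), 'joint_efforts': array([-1.92573025e-04, -3.93322170e+01,  1.88929117e+01,  4.19787258e+00,
       -2.59780914e-03,  7.32697487e-06]), 'position': array([278.2257236 , 559.08400654, 230.33959819]), 'ee_rot': array([ 0.37282927, -0.60079198,  0.60156988, -0.37170016]), 'contact_force': array([0.63223678, 0.30647342, 1.17545067]), 'wrist_torque': array([-0.02119969, -0.01314101, -0.04345223]), 'gripper_width': 85.17616915446149}
18.700000000000003
```

View pics/side0.png

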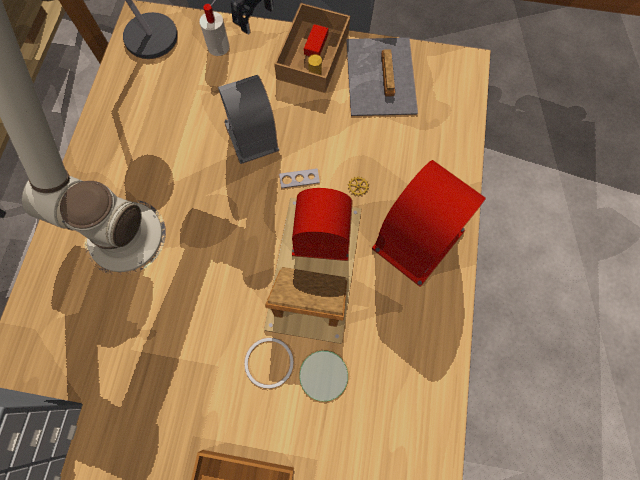

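View pics/top0.png

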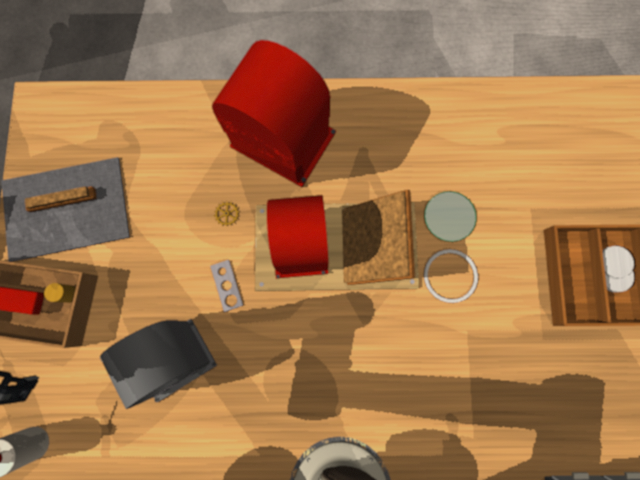

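The candidates in top/side pixels are: small red (298,235)/(322,223), large red (272,108)/(430,220) and grey (158,362)/(250,118). The one meant is the smaller red one, standing on the rest's board. I'll confirm that with a crop and measure it.

```bash
cat > h.py <<'E'
import numpy as np,cv2
from bench import arm
def cloud(n,d):
    p=arm.camera_params(n);K=p["camera_matrix"];T=np.linalg.inv(p["extrinsics"])
    v,u=np.mgrid[0:480,0:640]
    P=np.stack([(u-K[0,2])/K[0,0]*d,(v-K[1,2])/K[1,1]*d,d],-1)
    return P@T[:3,:3].T+T[:3,3]
def ray(n,u,v,z):
    p=arm.camera_params(n);K=p["camera_matrix"];T=np.linalg.inv(p["extrinsics"])
    r=T[:3,:3]@np.array([(u-K[0,2])/K[0,0],(v-K[1,2])/K[1,1],1.]);o=T[:3,3]
    return o+r*(z-o[2])/r[2]
def proj(n,P):
    p=arm.camera_params(n);E=p["extrinsics"];q=E[:3,:3]@np.asarray(P,float)+E[:3,3];q=p["camera_matrix"]@q
    return q[:2]/q[2]
E
python3 - <<'E'
from h import *
t=np.load("top0.npz");s=np.load("side0.npz")
a=cv2.resize(t['im'][170:310,200:500],None,fx=2.6,fy=2.6,interpolation=2)
cv2.imwrite("pics/c_top.png",a[:,:,::-1])
b=cv2.resize(s['im'][150:420,230:390],None,fx=2.2,fy=2.2,interpolation=2)
cv2.imwrite("pics/c_side.png",b[:,:,::-1])
for n,D,box in (("top",t,(185,285,255,340)),("side",s,(180,270,285,360))):
    C=cloud(n,D['d']);im=D['im'].astype(int)
    m=(im[...,0]>90)&(im[...,1]<60)&(im[...,2]<60)&(D['d']>0)
    r=np.zeros_like(m);r[box[0]:box[1],box[2]:box[3]]=1
    P=C[m&r];print(n,len(P),P.min(0),P.max(0))
    for q in (.5,2,50,98,99.5): print(q,np.percentile(P,q,axis=0).round(1))
    top=P[P[:,2]>np.percentile(P[:,2],98)-25]
    xy=top[:,:2].astype(np.float32);print(cv2.minAreaRect(xy))
E
```

```text
top 4022 [452.06518589  19.59072406   3.32176079] [669.85784965 137.05671213 231.01018529]
0.5 [456.1  22.6  19.7]
2 [458.7  26.2  22.9]
50 [514.   78.4 217.4]
98 [584.2 129.8 227.6]
99.5 [589.7 133.4 228.5]
((529.5223388671875, 78.9700927734375), (106.86566162109375, 105.71875762939453), 4.768008708953857)
side 2594 [460.0792745   18.79195496  13.7161539 ] [606.69435856 135.90218506 229.60584743]
0.5 [462.8  20.6  17.2]
2 [466.7  22.9  21.5]
50 [531.   73.6 215. ]
98 [594.  129.5 225.9]
99.5 [600.4 132.6 227.3]
((530.3692626953125, 78.69146728515625), (106.87300872802734, 108.25888061523438), 4.643160820007324)
```

```bash
python3 - <<'E'
from h import *
t=np.load("top0.npz");s=np.load("side0.npz")
# cork plane from both views; board corners
for n,D in (("top",t),("side",s)):
    C=cloud(n,D['d']); 
    pts=[(255,215),(258,285),(300,283),(335,285),(415,285),(385,255),(400,215),(370,270),(395,270)] if n=="top" else [(270,330),(300,335),(340,340),(300,195),(355,212),(310,290),(320,275),(335,300)]
    for u,v in pts: print(n,(u,v),C[v,u].round(1))
E
```

```text
top (255, 215) [597.7 188.2  12.8]
top (258, 285) [435.3 178.2  13.2]
top (300, 283) [439.1  83.4  12.5]
top (335, 285) [434.    4.4  13.5]
top (415, 285) [ 432.7 -175.9   12.5]
top (385, 255) [486.2 -96.3 117.6]
top (400, 215) [ 562.6 -124.8  148.7]
top (370, 270) [459.8 -68.6  80.6]
top (395, 270) [ 453.8 -113.6  131. ]
side (270, 330) [ 443. -182.   13.]
side (300, 335) [ 519.6 -180.9    9.7]
side (340, 340) [ 620.7 -176.    12.3]
side (300, 195) [470.  117.4 194.2]
side (355, 212) [607.9 172.1  12.5]
side (310, 290) [528.2 -80.9  94.6]
side (320, 275) [543.4 -21.3  18.9]
side (335, 300) [591.2 -98.5 114.7]
```

View pics/c_top.png

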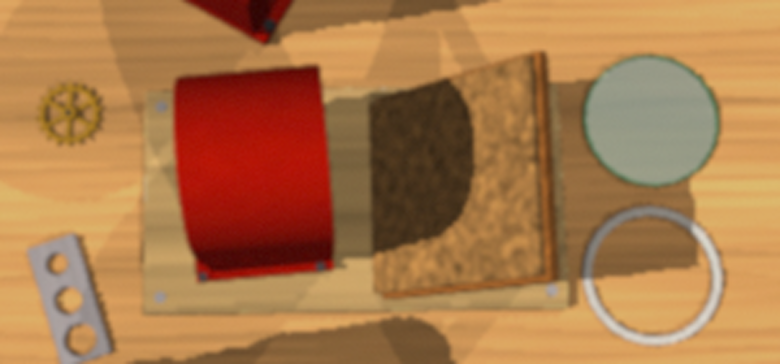

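View pics/c_side.png

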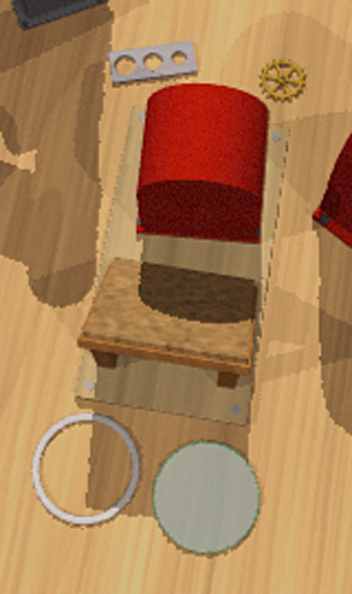

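```bash
cat > fit.py <<'E'
from h import *
def rest(D):
    # board edges & cork plane -> rest frame
    out={}
    for n in ("top","side"):
        C=cloud(n,D[n]['d'])
        ok=D[n]['d']>0
        m=ok&(C[...,0]>400)&(C[...,0]<660)&(C[...,1]>-260)&(C[...,1]<260)
        B=C[m&(abs(C[...,2]-12)<4)]
        # cork: brownish points in z 25..145
        im=D[n]['im'].astype(int)
        k=C[m&(C[...,2]>30)&(C[...,2]<130)&(im[...,0]-im[...,1]>15)&(im[...,1]>35)&(C[...,1]<30)&(im[...,1]-im[...,2]>5)]
        out[n]=(B,k)
    return out
E
python3 - <<'E'
from fit import *
D={"top":np.load("top0.npz"),"side":np.load("side0.npz")}
for n,(B,k) in rest(D).items():
    k0=k
    for _ in range(6):
        c=k.mean(0);w=np.linalg.svd(k-c,full_matrices=False)[2][2]; w*=np.sign(w[2])
        r=(k0-c)@w;k=k0[abs(r)<5]
    print(n,len(k),"normal",w.round(3),"tilt from vert of face",np.degrees(np.arcsin(w[2])).round(1),"heading of +x",np.degrees(np.arctan2(-w[1],-w[0])).round(2))
    # line at z=12
    h=w[:2]; print(" line at z=12: y at x=530:", (w@c-w[2]*12-w[0]*530)/w[1])
    print(" board rect",cv2.minAreaRect(B[:,:2].astype(np.float32)),B[:,:2].min(0),B[:,:2].max(0))
E
```

```text
top 3474 normal [-0.009  0.764  0.645] tilt from vert of face 40.1 heading of +x -89.3
 line at z=12: y at x=530: -10.528475744016237
 board rect ((525.1785278320312, -0.01177978515625), (249.28524780273438, 520.257568359375), 0.09752067178487778) [ 400.09519504 -259.96521711] [650.26187853 259.93136303]
side 1724 normal [-0.005  0.766  0.643] tilt from vert of face 40.0 heading of +x -89.61
 line at z=12: y at x=530: -13.59184497589559
 board rect ((521.4437255859375, -1.109283447265625), (229.01275634765625, 518.9869995117188), 0.38273704051971436) [ 405.45620968 -259.88959853] [637.51091021 258.90529952]
```

The crops confirm it. The small red housing stands on the board with its back to the cork, and it's turned about 5°. Next I'll fit its back face, axis and the board edges.

```bash
cat > hous.py <<'E'
from h import *
def redpts(n,im,d,lo=(420,-220),hi=(640,260)):
    C=cloud(n,d);i=im.astype(int)
    m=(i[...,0]>40)&(i[...,1]<0.35*i[...,0])&(i[...,2]<0.35*i[...,0])&(d>0)
    m&=(C[...,0]>lo[0])&(C[...,0]<hi[0])&(C[...,1]>lo[1])&(C[...,1]<hi[1])&(C[...,2]>10)
    return C[m]
E
python3 - <<'E'
from hous import *
D={"top":np.load("top0.npz"),"side":np.load("side0.npz")}
P=redpts("side",D["side"]["im"],D["side"]["d"])
k=P[(P[:,1]<45)&(P[:,2]<190)];k0=k
for _ in range(8):
    c=k.mean(0);w=np.linalg.svd(k-c,full_matrices=False)[2][2]; k=k0[abs((k0-c)@w)<3]
w*=-np.sign(w[1]);print("back plane",len(k),w.round(3),c.round(1),k.min(0).round(0),k.max(0).round(0),"heading",np.degrees(np.arctan2(w[1],w[0])))
print("y at x=530,z12",(w@c-w[2]*12-w[0]*530)/w[1])
for n in D:
    P=redpts(n,D[n]["im"],D[n]["d"]);Q=P[P[:,2]>150]
    # drum axis: cylinder side normals: fit ridge: circle fit across x for slices of y
    res=[]
    for y in range(35,125,10):
        S=Q[abs(Q[:,1]-y)<5]
        A=np.c_[2*S[:,0],2*S[:,2],np.ones(len(S))];b=(S[:,0]**2+S[:,2]**2)
        o=np.linalg.lstsq(A,b,rcond=None)[0];res.append((y,o[0],o[1],np.sqrt(o[2]+o[0]**2+o[1]**2)))
    res=np.array(res);print(n,res.round(1));print(np.polyfit(res[:,0],res[:,1],1))
    print(n,"top z>215 y range",np.percentile(P[P[:,2]>215][:,1],[.5,99.5]))
# board edges: classify by ray casting of edges; print height steps along columns
for n in D:
    C=cloud(n,D[n]['d']);
    for y in (170,130,-60,-150):
        S=C[(abs(C[...,1]-y)<4)&(C[...,0]>400)&(C[...,0]<660)&(D[n]['d']>0)]
        b=S[(abs(S[:,2]-12)<2.5)];print(n,y,np.percentile(b[:,0],[0,2,98,100]).round(1))
    S=C[(abs(C[...,0]-450)<8)&(abs(C[...,1])<260)]; b=S[abs(S[:,2]-12)<2.5];print(n,"y range at x450",np.percentile(b[:,1],[0,2,98,100]).round(1))
E
```

```text
back plane 1142 [ 0.08  -0.997 -0.001] [534.1  25.3 110. ] [461.  19.  16.] [606.  33. 190.] heading -85.41302465734366
y at x=530,z12 24.99347433129203
top [[ 35.  534.2 158.3  67.8]
 [ 45.  533.2 158.9  67.3]
 [ 55.  532.4 158.7  67.5]
 [ 65.  531.5 159.3  67.1]
 [ 75.  531.  158.5  67.7]
 [ 85.  530.1 158.7  67.7]
 [ 95.  529.2 158.7  67.6]
 [105.  528.3 159.   67.3]
 [115.  527.6 158.6  67.6]]
[-8.17142750e-02  5.36962637e+02]
top top z>215 y range [ 26.01442878 132.28519027]
side [[ 35.  532.8 161.4  63.5]
 [ 45.  532.6 157.6  66.9]
 [ 55.  531.9 156.5  67.5]
 [ 65.  531.1 156.9  67.3]
 [ 75.  530.5 157.6  66.8]
 [ 85.  529.6 158.   66.5]
 [ 95.  528.7 156.9  67.4]
 [105.  528.  157.1  67.3]
 [115.  527.3 157.5  67.1]]
[-7.23279851e-02  5.35700938e+02]
side top z>215 y range [ 23.85222197 131.52225841]
top 170 [424.  428.5 619.2 621.4]
top 130 [425.9 425.9 450.8 450.8]
top -60 [426.7 426.7 438.2 438.2]
top -150 [428.3 428.3 446.5 446.5]
top y range at x450 [-197.9 -178.7  183.1  256.5]
side 170 [423.5 425.2 622.3 622.8]
side 130 [425.5 427.3 620.5 621.9]
side -60 [425.2 444.5 623.5 623.5]
side -150 [427.7 430.9 621.6 624.7]
side y range at x450 [-201.3 -182.   147.7  248.6]
```

```bash
python3 - <<'E'
from h import *
from scipy.spatial.transform import Rotation as R
s=arm.read_state();M=R.from_quat(s["ee_rot"]).as_matrix();print(M.round(3),s["position"])
h=np.radians(-89.3);f=np.array([np.cos(h),np.sin(h),0]);up=np.array([0,0,1.])
left=np.cross(up,f)
for t in (0,40):
  t=np.radians(t);y=f*np.sin(t)-up*np.cos(t)
  for sg in (1,-1):
    x=left*sg;z=np.cross(x,y);T=np.c_[x,y,z]
    rv=R.from_matrix(T@M.T).as_rotvec();print(np.degrees(t),sg,"z",z.round(2),"rotvec",rv.round(3),"yaw first",)
E
```

```text
[[-0.446 -0.001  0.895]
 [-0.895 -0.002 -0.446]
 [ 0.002 -1.     0.   ]] [278.2257236  559.08400654 230.33959819]
0.0 1 z [-0.01  1.   -0.  ] rotvec [2.000e-03 1.000e-03 2.045e+00] yaw first
0.0 -1 z [ 0.01 -1.    0.  ] rotvec [ 1.000e-03 -2.000e-03 -1.097e+00] yaw first
40.0 1 z [-0.01  0.77 -0.64] rotvec [-0.44   0.705  1.947] yaw first
40.0 -1 z [ 0.01 -0.77  0.64] rotvec [-0.62  -0.391 -1.049] yaw first
```

```bash
python3 -m creep '[[[0,0,40],[0,0,0],1],[[0,0,80],[0,0,0],1],[[0,0,110],[0,0,0],1],[[30,-20,110],[0,0,-0.1],1],[[60,-45,110],[0,0,-0.22],1],[[90,-70,110],[0,0,-0.34],1],[[120,-95,110],[0,0,-0.46],1],[[150,-120,110],[0,0,-0.58],1],[[175,-150,110],[0,0,-0.7],1],[[200,-180,110],[0,0,-0.82],1],[[225,-205,110],[0,0,-0.94],1],[[248,-230,110],[0,0,-1.05],1]]'
```

```text
clock: 1.1
position: [527.4, 327.7, 340.8]
ee_rot: [0.019, -0.707, 0.707, -0.018]
contact_force: [0.1, 0.6, 0.4]
gripper_width: 85.7
```

```bash
python3 -m creep '[[[0,-30,0],[0,0,-0.04],1],[[0,-50,0],[0,0,-0.047],1],[[0,-60,-20],[0,0,-0.047],1],[[0,-70,-50],[0,0,-0.047],1],[[0,-80,-80],[0,0,-0.047],1],[[0,-80,-80],[0,0,-0.047],1]]'; python3 - <<'E'
from h import *
from scipy.spatial.transform import Rotation as R
s=arm.read_state();M=R.from_quat(s["ee_rot"]).as_matrix();print(M.round(3),s["position"],s["joints"])
h=np.radians(-89.3);f=np.array([np.cos(h),np.sin(h),0]);up=np.array([0,0,1.])
left=np.cross(up,f);t=np.radians(40);y=f*np.sin(t)-up*np.cos(t);x=-left;T=np.c_[x,y,np.cross(x,y)]
print(R.from_matrix(T@M.T).as_rotvec())
E
```

```text
clock: 1.6
position: [522.3, 246.3, 254.9]
ee_rot: [0.008, -0.705, 0.709, 0.0]
contact_force: [-0.4, 0.0, -1.3]
gripper_width: 85.4
[[-1.    -0.012  0.011]
 [-0.011 -0.006 -1.   ]
 [ 0.012 -1.     0.006]] [522.33231703 246.32852702 254.94423356] [ 0.71933733  0.29521581 -0.06314819 -0.00335633 -1.22569704 -0.70733609]
[-0.69171175 -0.01960281  0.00554854]
```

```bash
python3 -m creep '[[[1,0,-10],[-0.11,-0.01,0],1],[[2,-10,-20],[-0.22,-0.01,0],1],[[3,-20,-40],[-0.33,-0.01,0],1],[[4,-30,-60],[-0.44,-0.015,0],1],[[4,-40,-80],[-0.55,-0.015,0.005],1],[[4,-50,-100],[-0.65,-0.02,0.005],1],[[4,-60,-120],[-0.69,-0.02,0.005],1],[[4,-66,-140],[-0.69,-0.02,0.005],1],[[4,-66,-140],[-0.69,-0.02,0.005],1],[[4,-66,-140],[-0.69,-0.02,0.005],1]]'; python3 - <<'E'
from h import *
from scipy.spatial.transform import Rotation as R
s=arm.read_state();print(R.from_quat(s["ee_rot"]).as_matrix().round(3),s["position"],s["joints"])
for n in ("side","wrist"):
    im,d=arm.get_image(n);cv2.imwrite(f"pics/{n}1.png",im[:,:,::-1])
E
```

```text
clock: 2.43
position: [531.0, 184.5, 122.0]
ee_rot: [0.0, -0.426, 0.905, -0.012]
contact_force: [1.1, -0.4, 0.2]
gripper_width: 85.4
[[-1.     0.021  0.011]
 [-0.022 -0.637 -0.771]
 [-0.01  -0.771  0.637]] [530.99198957 184.51199882 122.02926445] [ 0.84095118  0.57519155 -0.32122169  0.48267814 -1.25090844 -1.11381148]
```

View pics/side1.png

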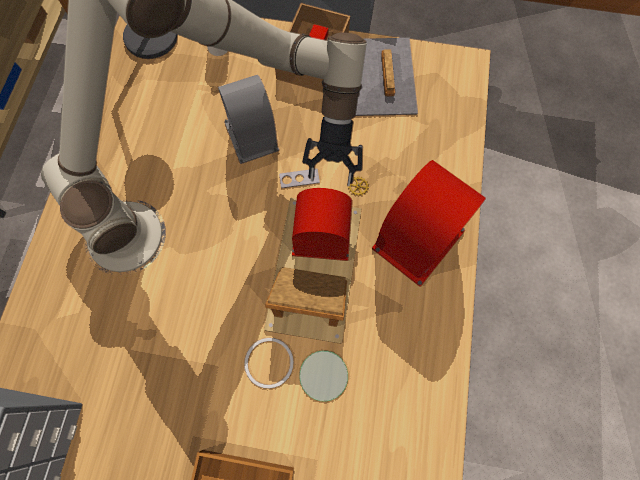

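View pics/wrist1.png

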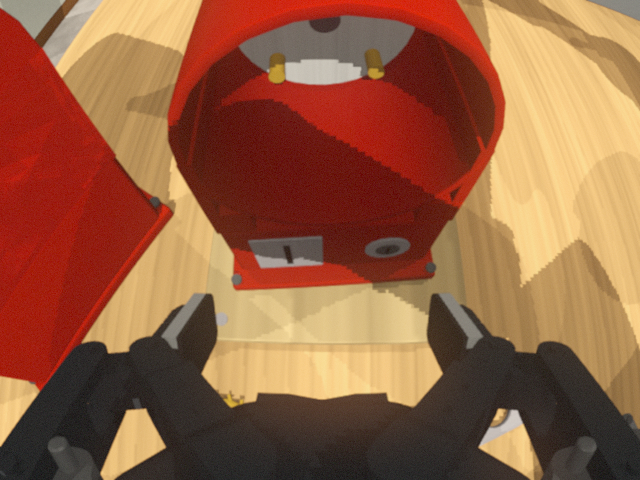

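```bash
python3 -m creep '[[[-1,0,-25],[0,0,0],1],[[-2,0,-50],[0,0,0],1],[[-2,-4,-70],[0,0,0],1],[[-2,-8,-80],[0,0,0],1],[[-2,-14,-82],[0,0,0],1],[[-2,-20,-82],[0,0,0],1],[[-2,-26,-82],[0,0,0],1],[[-2,-32,-82],[0,0,0],1],[[-2,-32,-82],[0,0,0],1]]'; python3 - <<'E'
from h import *
for n in ("side","wrist"):
    im,d=arm.get_image(n);cv2.imwrite(f"pics/{n}2.png",im[:,:,::-1])
E
```

```text
clock: 3.28
position: [528.1, 149.9, 40.1]
ee_rot: [-0.0, -0.426, 0.905, -0.011]
contact_force: [-0.8, -0.4, 0.7]
gripper_width: 85.3
```

View pics/wrist2.png

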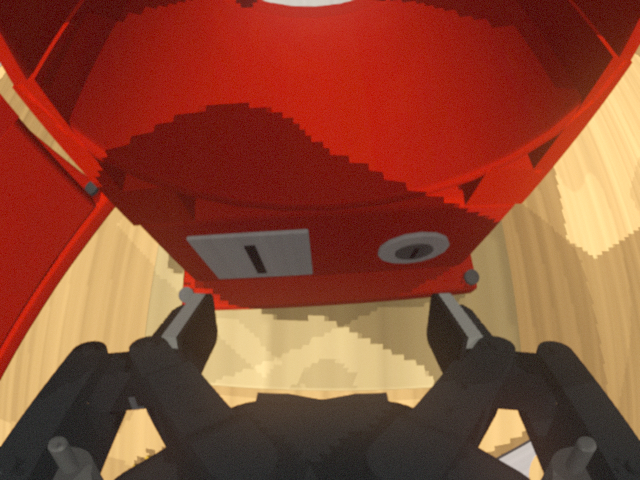

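The fingers (wrist pixels (200,300) and (445,300)) are centred on the foot edge, which spans columns 185–470. They haven't touched yet, so I'll advance.

```bash
python3 -m creep '[[[0,-4,0],[0,0,0],1],[[0,-8,0],[0,0,0],1],[[0,-12,0],[0,0,0],1],[[0,-15,0],[0,0,0],1],[[0,-18,0],[0,0,0],1],[[0,-20,0],[0,0,0],1],[[0,-20,0],[0,0,0],1]]'
cat > chk.py <<'E'
from hous import *
import sys
def chk(tag):
    D={}
    for n in ("side","top"):
        im,d=arm.get_image(n);D[n]=(im,d);cv2.imwrite(f"pics/{n}_{tag}.png",im[:,:,::-1])
    P=redpts("side",*D["side"]);lo=P[(P[:,2]<160)]
    ys=np.percentile(lo[:,1],20);k0=k=lo[abs(lo[:,1]-ys)<40]
    for _ in range(10):
        c=k.mean(0);w=np.linalg.svd(k-c,full_matrices=False)[2][2]; k=k0[abs((k0-c)@w)<3]
    w*=-np.sign(w[1]);print("back plane n",len(k),w.round(3),"heading",np.degrees(np.arctan2(w[1],w[0])).round(1),"lean",np.degrees(np.arcsin(w[2])).round(1),"y at x525 z12:",((w@c-w[2]*12-w[0]*525)/w[1]).round(1),"x range",np.percentile(k[:,0],[1,99]).round(0))
    s=arm.read_state();print(s["clock"],s["position"],s["contact_force"])
if __name__=="__main__": chk(sys.argv[1])
E
python3 chk.py a
```

```text
clock: 3.97
position: [529.2, 132.3, 39.3]
ee_rot: [-0.0, -0.427, 0.904, -0.012]
contact_force: [1.1, 2.6, -0.8]
gripper_width: 85.6
back plane n 908 [ 0.062 -0.998 -0.002] heading -86.5 lean -0.1 y at x525 z12: 23.5 x range [467. 600.]
4.0667 [529.15889646 132.25512937  39.34876935] [ 1.21723422  3.35037277 -0.24715629]
```

```bash
python3 -m creep '[[[0,-3,0],[0,0,0],1],[[0,-6,0],[0,0,0],1],[[0,-9,0],[0,0,0],1],[[0,-12,0],[0,0,0],1],[[0,-15,0],[0,0,0],1],[[0,-18,0],[0,0,0],1],[[0,-20,0],[0,0,0],1],[[0,-22,0],[0,0,0],1],[[0,-24,0],[0,0,0],1],[[0,-24,0],[0,0,0],1]]'
python3 chk.py b
```

```text
clock: 4.9
position: [528.3, 106.8, 39.4]
ee_rot: [0.0, -0.426, 0.905, -0.011]
contact_force: [-0.6, 3.8, -1.7]
gripper_width: 85.4
back plane n 848 [ 0.021 -1.    -0.002] heading -88.8 lean -0.1 y at x525 z12: 0.2 x range [461. 594.]
5.0 [528.26820007 106.79167169  39.37730455] [ 0.76405369  2.13634317 -0.6144552 ]
```

```bash
python3 -m creep '[[[0,-2,0],[0,0,0],1],[[0,-4,0],[0,0,0],1],[[0,-6,0],[0,0,0],1],[[0,-8,0],[0,0,0],1],[[0,-9,0],[0,0,0],1],[[0,-10,0],[0,0,0],1],[[0,-10,0],[0,0,0],1]]'
python3 -m creep '[[[0,-1,0],[0,0,0],1],[[0,-2,0],[0,0,0],1],[[0,-2,0],[0,0,0],1]]'
python3 -m creep '[[[0,-1,0],[0,0,0],1],[[0,-2,0],[0,0,0],1],[[0,-2,0],[0,0,0],1]]'
python3 chk.py c
```

```text
clock: 5.58
position: [528.5, 97.4, 39.4]
ee_rot: [0.0, -0.426, 0.905, -0.011]
contact_force: [0.6, 4.2, -0.3]
gripper_width: 85.5
clock: 5.83
position: [528.5, 95.4, 39.3]
ee_rot: [0.0, -0.426, 0.905, -0.011]
contact_force: [0.7, 4.1, 1.3]
gripper_width: 85.3
clock: 6.08
position: [528.6, 93.8, 39.4]
ee_rot: [0.0, -0.426, 0.904, -0.011]
contact_force: [0.4, 5.9, 1.4]
gripper_width: 85.8
back plane n 837 [ 0.019 -1.    -0.001] heading -88.9 lean -0.1 y at x525 z12: -12.7 x range [462. 595.]
6.1833 [528.62781832  93.78075865  39.33497755] [0.32331322 5.72468643 0.96855753]
```

```bash
python3 -m creep '[[[0,-1,0],[0,0,0],1],[[0,-1,0],[0,0,0],1],[[0,-2,0],[0,0,0],1],[[0,-2,0],[0,0,0],1]]'
python3 chk.py d
```

```text
clock: 6.52
position: [529.2, 93.3, 39.4]
ee_rot: [-0.001, -0.428, 0.904, -0.012]
contact_force: [-2.2, 10.9, 1.4]
gripper_width: 85.5
back plane n 839 [ 0.015 -1.    -0.002] heading -89.2 lean -0.1 y at x525 z12: -13.2 x range [462. 595.]
6.6167 [529.22094771  93.32138934  39.41989613] [-2.08781502 10.10688455  2.49626523]
```

View pics/side_d.png

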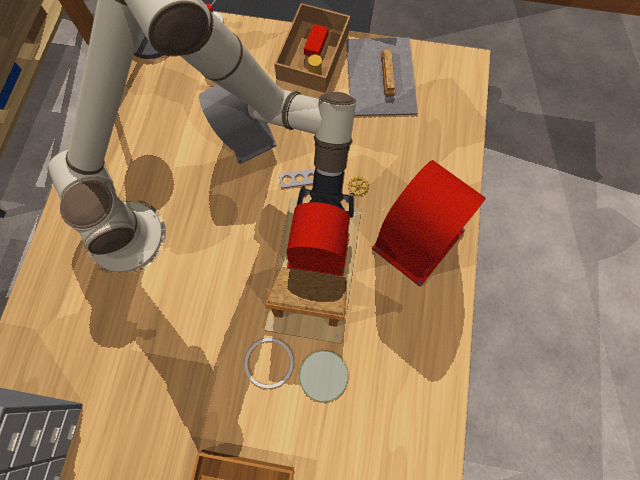

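```bash
python3 - <<'E'
from h import *
a=[cv2.imread(f"pics/{n}.png")[60:190,150:320] for n in ("side1","side_a","side_c","side_d")]
cv2.imwrite("pics/grey.png",cv2.resize(np.hstack(a),None,fx=1.17,fy=1.17))
b=[cv2.imread(f"pics/{n}.png")[290:430,60:260] for n in ("top0","top_a","top_d")]
cv2.imwrite("pics/grey2.png",cv2.resize(np.hstack(b),None,fx=1.3,fy=1.3))
E
```

```text
(no output)
```

View pics/grey.png

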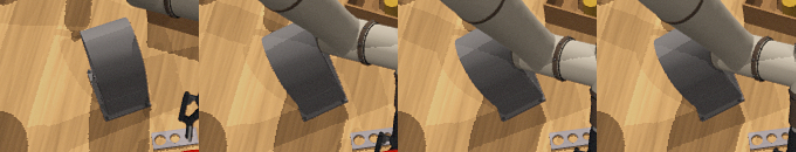

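View pics/grey2.png

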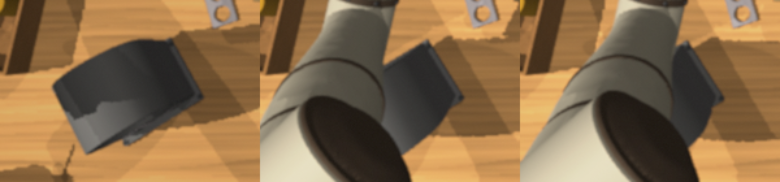

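```bash
python3 - <<'E'
from h import *
im,d=arm.get_image("side");C=cloud("side",d);s0=np.load("side0.npz");C0=cloud("side",s0['d'])
for v,us in ((80,(230,245)),(100,(210,225,240,255)),(130,(235,250,265)),(150,(245,265))):
    for u in us: print((u,v),C0[v,u].round(0),s0['im'][v,u],"|",C[v,u].round(0),im[v,u])
for (u,v) in ((215,55),(240,75),(265,100),(285,120),(200,30)): print("arm",(u,v),C[v,u].round(0),im[v,u])
print(arm.read_state()["joint_efforts"],arm.read_state()["joints"])
E
```

```text
(230, 80) [166. 544.  -1.] [213 170 111] | [323. 220. 448.] [88 82 71]
(245, 80) [274. 405. 201.] [74 71 70] | [345. 238. 429.] [100  91  78]
(210, 100) [123. 463.   0.] [209 163 106] | [207. 321. 217.] [129 122 119]
(225, 100) [242. 330. 213.] [114 110 106] | [244. 325. 220.] [94 88 87]
(240, 100) [277. 341. 206.] [74 69 70] | [282. 329. 223.] [82 78 77]
(255, 100) [313. 348. 204.] [79 75 75] | [352. 252. 346.] [88 80 72]
(235, 130) [270. 281. 160.] [62 55 55] | [269. 282. 159.] [57 56 56]
(250, 130) [301. 301. 137.] [52 50 52] | [302. 301. 138.] [56 50 48]
(265, 130) [335. 320. 117.] [58 52 52] | [336. 319. 119.] [82 81 75]
(245, 150) [280. 285.  56.] [57 53 54] | [279. 287.  52.] [63 57 55]
(265, 150) [326. 315.  17.] [57 56 54] | [329. 308.  29.] [58 56 54]
arm (215, 55) [314. 206. 530.] [106  96  84]
arm (240, 75) [340. 233. 449.] [98 91 79]
arm (265, 100) [369. 266. 332.] [102  93  81]
arm (285, 120) [409. 269. 261.] [67 57 50]
arm (200, 30) [315. 181. 614.] [43 37 27]
[ -4.77337718 -39.24990177   5.37758633   1.59553561  -2.58945532
   0.3326926 ] [ 0.71301242  0.61857669 -0.55136487  0.63716394 -0.9804357  -1.21501796]
```

The arm's forearm is leaning on the grey look-alike and has tipped it sideways within its back plane. It isn't past balance, so I'll withdraw slowly along the same path to let it settle back upright.

```bash
python3 -m creep '[[[0,5,0],[0,0,0],1],[[0,10,0],[0,0,0],1],[[0,15,0],[0,0,0],1],[[0,20,0],[0,0,0],1],[[0,25,0],[0,0,0],1],[[0,30,0],[0,0,0],1],[[0,35,0],[0,0,0],1],[[0,40,0],[0,0,0],1],[[0,46,0],[0,0,0],1],[[0,52,0],[0,0,0],1],[[0,57,0],[0,0,0],1],[[0,57,0],[0,0,0],1]]'
python3 chk.py e
```

```text
clock: 7.67
position: [528.8, 150.1, 39.3]
ee_rot: [0.0, -0.427, 0.904, -0.012]
contact_force: [-0.1, -0.6, 0.2]
gripper_width: 85.3
back plane n 838 [ 0.013 -1.    -0.002] heading -89.3 lean -0.1 y at x525 z12: -13.1 x range [462. 595.]
7.7667 [528.4102122  149.04868103  39.28676292] [ 1.04250515 -0.59571447  0.86206823]
```

```bash
python3 -m creep '[[[0,3,8],[0,0,0],1],[[0,6,16],[0,0,0],1],[[0,9,24],[0,0,0],1],[[0,12,32],[0,0,0],1],[[1,15,40],[0,0,0],1],[[1,18,48],[0,0,0],1],[[1,22,56],[0,0,0],1],[[2,26,64],[0,0,0],1],[[2,30,72],[0,0,0],1],[[2,34,82],[0,0,0],1],[[2,34,82],[0,0,0],1]]'
python3 chk.py f
```

```text
clock: 8.68
position: [531.5, 184.2, 123.3]
ee_rot: [-0.001, -0.427, 0.904, -0.013]
contact_force: [0.2, 0.4, -0.3]
gripper_width: 85.5
back plane n 830 [ 0.013 -1.    -0.002] heading -89.2 lean -0.1 y at x525 z12: -13.1 x range [462. 595.]
8.7833 [530.43137006 182.8574257  121.58662606] [-0.23417963 -0.1234765   0.03115117]
```

View pics/side_f.png

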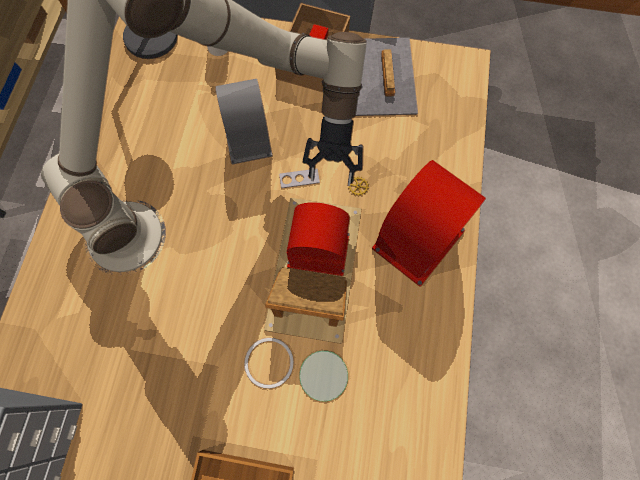

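```bash
python3 - <<'E'
from h import *
im,d=arm.get_image("side");C=cloud("side",d)
m=np.zeros((480,640),bool);m[75:170,205:280]=1
g=(im.max(2).astype(int)-im.min(2)<25)&m
P=C[g];P=P[P[:,2]>15];print(len(P),np.percentile(P,[1,50,99],axis=0).round(0))
a=cv2.imread("pics/side0.png")[60:210,200:380];b=cv2.imread("pics/side_f.png")[60:210,200:380]
cv2.imwrite("pics/g3.png",cv2.resize(np.hstack([a,b]),None,fx=2.2,fy=2.2))
E
```

```text
3077 [[219. 273.  21.]
 [284. 310. 184.]
 [342. 400. 215.]]
```

View pics/g3.png

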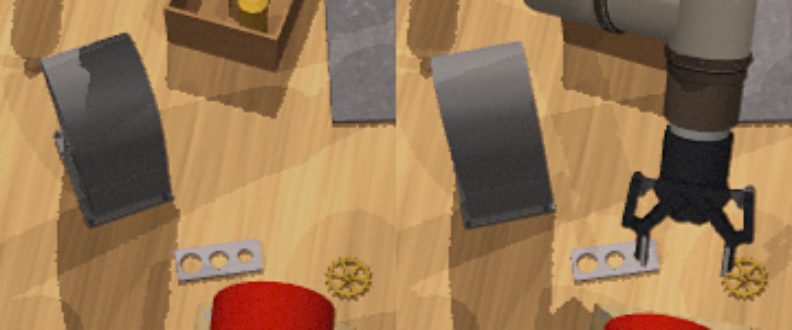

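```bash
python3 -m creep '[[[-1,0,25],[0,0,0],0],[[-1,0,50],[0.1,0,0],-1],[[-1,0,75],[0.2,0,0],-1],[[-2,0,90],[0.3,0,0],-1],[[-2,-10,90],[0.4,0.005,0],-1],[[-2,-20,90],[0.5,0.01,0],-1],[[-2,-30,90],[0.6,0.015,0],-1],[[-2,-40,85],[0.68,0.02,0],-1],[[-2,-46,80],[0.69,0.02,0],-1],[[-2,-46,80],[0.69,0.02,0],-1],[[-2,-46,80],[0.69,0.02,0],-1]]'
python3 chk.py g;python3 - <<'E'
from h import *
from scipy.spatial.transform import Rotation as R
s=arm.read_state();print(R.from_quat(s["ee_rot"]).as_matrix().round(3),s["position"])
im,d=arm.get_image("wrist");cv2.imwrite("pics/wrist_g.png",im[:,:,::-1])
E
```

```text
clock: 9.75
position: [528.1, 135.9, 200.5]
ee_rot: [0.006, -0.706, 0.708, -0.006]
contact_force: [-0.1, 1.1, 1.0]
gripper_width: 0.3
back plane n 836 [ 0.014 -1.    -0.001] heading -89.2 lean -0.1 y at x525 z12: -13.1 x range [462. 595.]
9.85 [528.29686115 137.13092909 200.64418749] [ 0.57637898 -0.99519159 -0.40356996]
[[-1.     0.001  0.018]
 [-0.018 -0.002 -1.   ]
 [-0.001 -1.     0.002]] [528.29686115 137.13092909 200.64418749]
```

View pics/wrist_g.png

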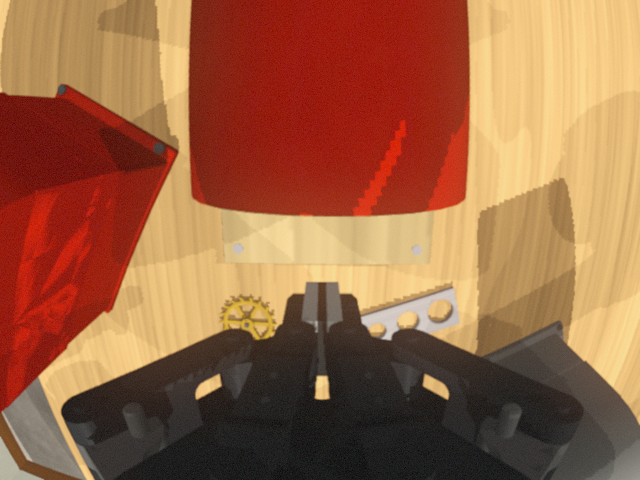

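View pics/side_g.png

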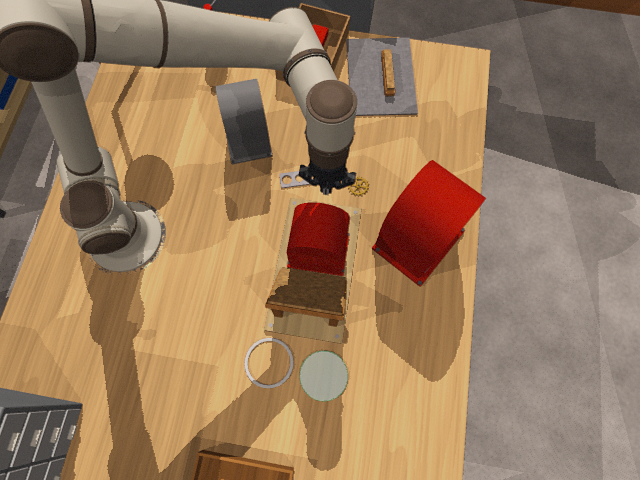

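```bash
python3 -m creep '[[[-1,-6,0],[0,0,0],-1],[[-2,-12,0],[0,0,0],-1],[[-2,-18,0],[0,0,0],-1],[[-2,-22,0],[0,0,0],-1],[[-2,-26,0],[0,0,0],-1],[[-2,-29,0],[0,0,0],-1],[[-2,-32,0],[0,0,0],-1],[[-2,-35,0],[0,0,0],-1],[[-2,-38,0],[0,0,0],-1],[[-2,-41,0],[0,0,0],-1],[[-2,-44,0],[0,0,0],-1],[[-2,-44,0],[0,0,0],-1]]'
python3 chk.py h
```

```text
clock: 10.9
position: [526.6, 92.2, 201.4]
ee_rot: [-0.005, 0.707, -0.707, 0.007]
contact_force: [1.3, 3.3, 1.9]
gripper_width: 0.0
back plane n 616 [ 0.013 -0.998 -0.069] heading -89.2 lean -3.9 y at x525 z12: -13.1 x range [462. 595.]
11.0 [526.61606506  92.44999139 201.32571818] [1.31359457 1.54160643 1.56171942]
```

View pics/side_h.png

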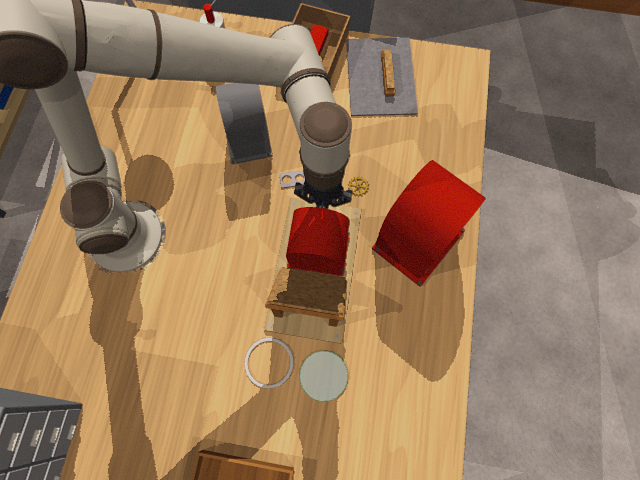

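Tipping has begun: it leans 3.9°, the heel is still at y = −13.1 and the push is about 2–3 N. I'll carry on slowly.

```bash
python3 -m creep '[[[0,-3,0],[0,0,0],-1],[[0,-6,0],[0,0,0],-1],[[0,-9,0],[0,0,0],-1],[[0,-12,1],[0,0,0],-1],[[0,-15,2],[0,0,0],-1],[[0,-18,3],[0,0,0],-1],[[0,-21,4],[0,0,0],-1],[[0,-24,5],[0,0,0],-1],[[0,-27,6],[0,0,0],-1],[[0,-30,7],[0,0,0],-1],[[0,-33,8],[0,0,0],-1],[[0,-35,8],[0,0,0],-1]]'
python3 chk.py i
```

```text
clock: 12.0
position: [526.3, 57.1, 209.4]
ee_rot: [0.005, -0.707, 0.707, -0.006]
contact_force: [0.0, 1.7, 1.5]
gripper_width: 0.0
back plane n 63 [ 0.012 -0.974 -0.228] heading -89.3 lean -13.2 y at x525 z12: -12.9 x range [457. 597.]
12.1 [526.32255681  57.12871628 209.39329544] [-0.28173495  1.87346033 -0.42532356]
```

```bash
python3 -m creep '[[[0,-3,0],[0,0,0],-1],[[0,-6,0],[0,0,0],-1],[[0,-9,0],[0,0,0],-1],[[0,-12,1],[0,0,0],-1],[[0,-15,2],[0,0,0],-1],[[0,-18,3],[0,0,0],-1],[[0,-21,4],[0,0,0],-1],[[0,-24,4],[0,0,0],-1],[[0,-26,4],[0,0,0],-1],[[0,-28,4],[0,0,0],-1],[[0,-30,4],[0,0,0],-1],[[0,-30,4],[0,0,0],-1]]'
python3 chk.py j
```

```text
clock: 13.1
position: [526.5, 27.2, 213.3]
ee_rot: [0.005, -0.707, 0.707, -0.006]
contact_force: [1.0, 0.5, 0.3]
gripper_width: -0.2
back plane n 29 [-0.21  -0.972 -0.104] heading -102.2 lean -6.0 y at x525 z12: 75.8 x range [454. 598.]
13.2 [526.46722412  27.44954236 213.30983281] [ 1.06095784  1.09021093 -0.45594413]
```

View pics/side_j.png

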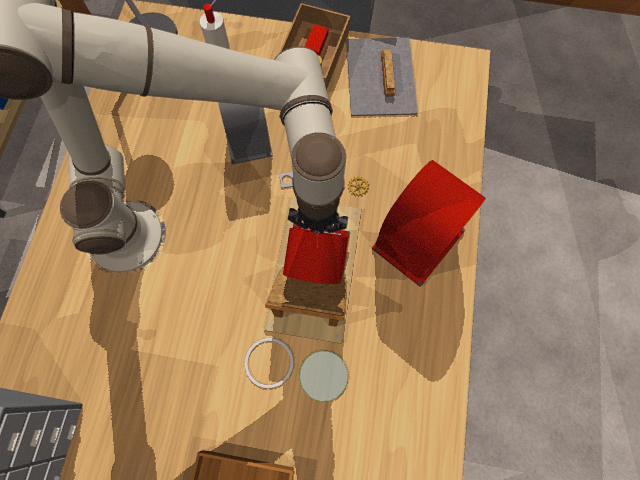

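The back face is hidden now. From the contact point (crown y about 16) the lean is around 20°, so balance comes about 35–40 mm further on. I'm slowing down.

```bash
python3 -m creep '[[[0,-2,0],[0,0,0],-1],[[0,-4,0],[0,0,0],-1],[[0,-6,0],[0,0,0],-1],[[0,-8,0],[0,0,0],-1],[[0,-10,0],[0,0,0],-1],[[0,-12,0],[0,0,0],-1],[[0,-14,0],[0,0,0],-1],[[0,-16,0],[0,0,0],-1],[[0,-18,0],[0,0,0],-1],[[0,-20,0],[0,0,0],-1],[[0,-22,0],[0,0,0],-1],[[0,-24,0],[0,0,0],-1]]'
python3 -m creep '[[[0,-1,0],[0,0,0],-1],[[0,-2,0],[0,0,0],-1],[[0,-3,0],[0,0,0],-1],[[0,-4,0],[0,0,0],-1],[[0,-5,0],[0,0,0],-1],[[0,-6,0],[0,0,0],-1],[[0,-7,0],[0,0,0],-1],[[0,-8,0],[0,0,0],-1],[[0,-8,0],[0,0,0],-1],[[0,-8,0],[0,0,0],-1]]'
python3 - <<'E'
from h import *
for n in ("side","wrist"):
    im,d=arm.get_image(n);cv2.imwrite(f"pics/{n}_k.png",im[:,:,::-1])
E
```

```text
clock: 14.2
position: [526.4, 3.3, 213.3]
ee_rot: [0.005, -0.707, 0.707, -0.006]
contact_force: [-0.6, 0.9, -0.3]
gripper_width: -0.1
clock: 15.03
position: [526.4, -4.5, 213.3]
ee_rot: [-0.005, 0.707, -0.707, 0.006]
contact_force: [-0.4, -1.3, 0.6]
gripper_width: -0.4
```

View pics/side_k.png

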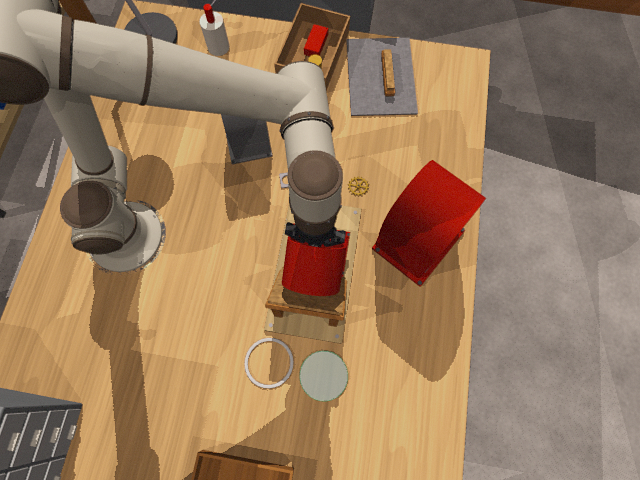

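View pics/wrist_k.png

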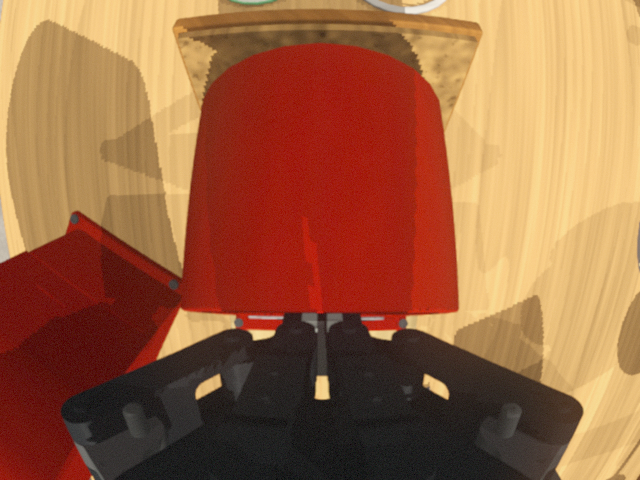

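It's still leaning on the finger near balance. I'll keep creeping.

```bash
python3 -m creep '[[[0,-1,0],[0,0,0],-1],[[0,-2,0],[0,0,0],-1],[[0,-3,0],[0,0,0],-1],[[0,-4,0],[0,0,0],-1],[[0,-5,0],[0,0,0],-1],[[0,-6,0],[0,0,0],-1],[[0,-7,0],[0,0,0],-1],[[0,-8,0],[0,0,0],-1],[[0,-9,0],[0,0,0],-1],[[0,-10,0],[0,0,0],-1],[[0,-11,0],[0,0,0],-1],[[0,-12,0],[0,0,0],-1]]'
python3 - <<'E'
from h import *
for n in ("side","wrist"):
    im,d=arm.get_image(n);cv2.imwrite(f"pics/{n}_l.png",im[:,:,::-1])
E
```

```text
clock: 16.13
position: [526.4, -16.6, 213.3]
ee_rot: [-0.005, 0.707, -0.707, 0.006]
contact_force: [-0.2, 0.6, 0.1]
gripper_width: -0.0
```

View pics/wrist_l.png

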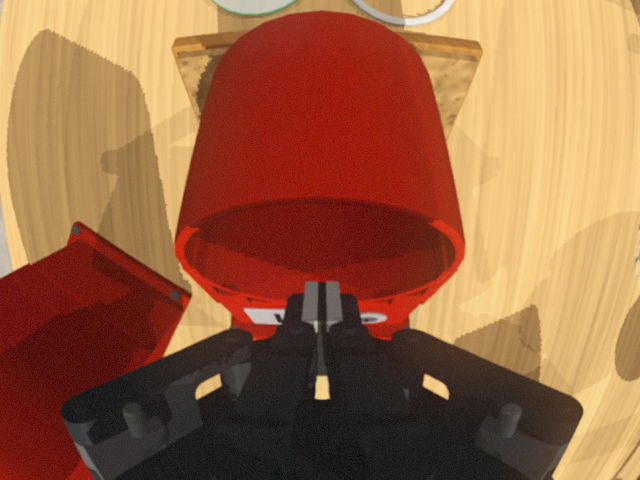

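It has passed balance and is tipping on its own, clear of the finger. I'll hold and let it settle.

```bash
python3 -m creep '[[[0,2,6],[0,0,0],-1],[[0,5,14],[0,0,0],-1],[[0,10,24],[0,0,0],-1],[[0,20,40],[0,0,0],-1],[[0,30,60],[0,0,0],-1],[[0,50,80],[0,0,0],-1],[[0,75,90],[0,0,0],-1],[[0,110,90],[0,0,0],-1],[[0,145,90],[0,0,0],-1],[[0,180,90],[0,0,0],-1],[[0,210,90],[0,0,0],-1],[[0,210,90],[0,0,0],-1]]'
python3 - <<'E'
from h import *
for n in ("side","wrist","top"):
    im,d=arm.get_image(n);cv2.imwrite(f"pics/{n}_m.png",im[:,:,::-1]);np.savez(f"{n}_m.npz",im=im,d=d)
E
```

```text
clock: 17.23
position: [526.5, 198.5, 304.1]
ee_rot: [-0.007, 0.708, -0.706, 0.009]
contact_force: [-0.1, -0.1, 0.1]
gripper_width: 0.1
```

View pics/side_m.png

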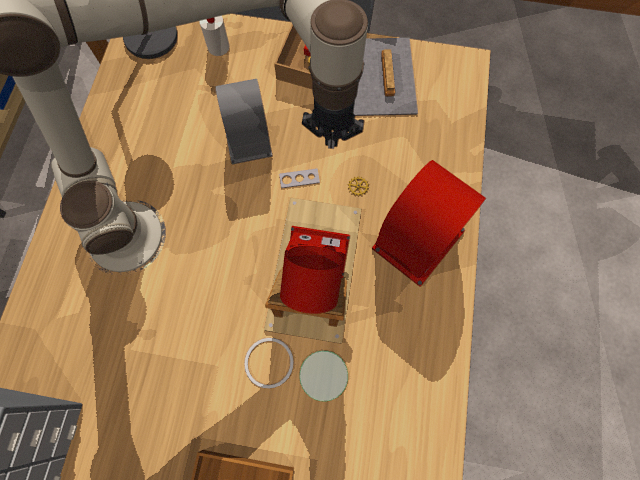

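View pics/top_m.png

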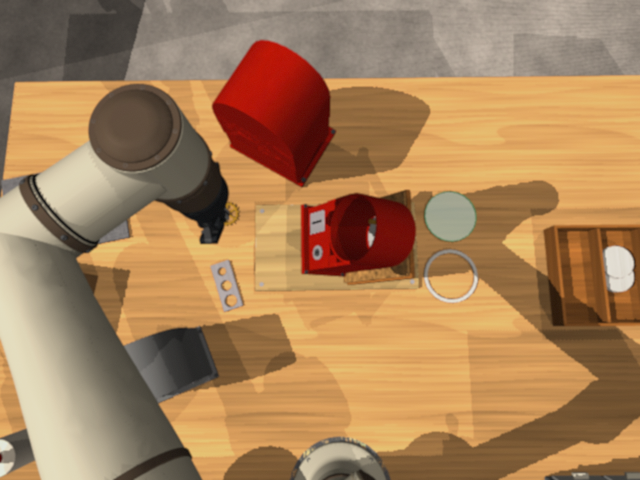

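It lies back with the dial side up. I'll check the angle and heel from the depth images: the front face normal, and the foot's underside.

```bash
python3 - <<'E'
from hous import *
D=np.load("top_m.npz");C=cloud("top",D["d"]);I=D["im"]
def fit(k0,tol=2.5):
    k=k0
    for _ in range(15):
        c=np.median(k,axis=0) if _==0 else k.mean(0)
        w=np.linalg.svd(k-c,full_matrices=False)[2][2];k=k0[abs((k0-c)@w)<tol]
    return w*np.sign(w[2]),c,len(k)
# front face crop (plate, knob, red panel)
k=C[212:268,312:331].reshape(-1,3);w,c,n=fit(k);pad=np.array([-.007,.765,.643])
pad/=np.linalg.norm(pad);print("front face",w.round(3),c.round(1),n,"angle to pad",np.degrees(np.arccos(w@pad)).round(2),"deg")
# back plane = 108 mm below front face; heel: intersect with z=12ish; pad passes (525,-12,12)
print("back plane dist from pad line:",((np.array([525.5,-12,12])-c)@w).round(1),"(should be -108)")
# foot edge points (leftmost red)
s=np.load("side_m.npz");P=np.vstack([redpts("top",I,D["d"]),redpts("side",s["im"],s["d"])])
up=np.array([0,-np.sin(np.radians(40)),np.cos(np.radians(40))]) # slope dir
r=(P-np.array([525.5,-12,12]))@up
print("along slope min/max",np.percentile(r,[.2,1,99,99.8]).round(1))
f=P[r<12];print("foot x range",np.percentile(f[:,0],[.5,99.5]).round(1),"mid",np.percentile(f[:,0],[.5,99.5]).mean())
a=C  # loose parts
for n in ("top","side"):
    i0=np.load(f"{n}0.npz")["im"].astype(int);i1=np.load(f"{n}_m.npz")["im"].astype(int)
    for nm,b in ({"gauge":(255,315,205,245),"window":(188,245,420,480),"gasket":(245,305,420,482)} if n=="top" else {"gauge":(165,195,275,325),"wheel":(172,202,342,375),"window":(345,405,295,352),"gasket":(335,392,240,296)}).items():
        print(n,nm,"mean abs diff",abs(i0-i1)[b[0]:b[1],b[2]:b[3]].mean().round(2))
h0=cv2.resize(I[180:300,240:490],None,fx=3,fy=3);cv2.imwrite("pics/fin.png",h0[:,:,::-1])
E
```

```text
front face [-0.016  0.752  0.658] [518.   35.2 125.7] 947 angle to pad 1.25 deg
back plane dist from pad line: -110.5 (should be -108)
along slope min/max [  5.6   8.  214.5 215.4]
foot x range [454.7 600.1] mid 527.3655466280627
top gauge mean abs diff 15.97
top window mean abs diff 15.47
top gasket mean abs diff 13.79
side gauge mean abs diff 17.88
side wheel mean abs diff 8.98
side window mean abs diff 9.19
side gasket mean abs diff 6.35
```

View pics/fin.png

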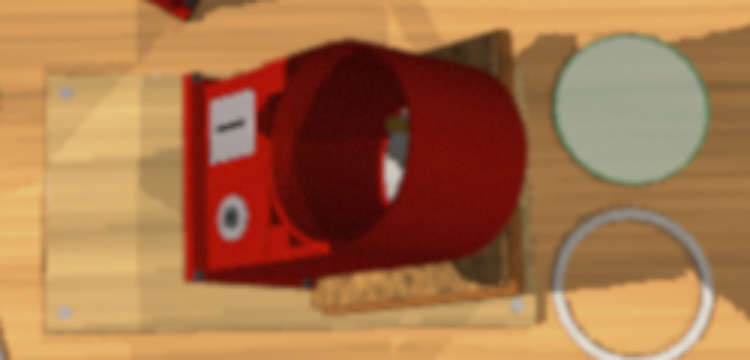

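The front face is 1.3° off the pad normal, the heel is at the pad line and it's about 2 mm off centre. The differences at the loose parts come from shadows; their pixels haven't moved.

```bash
python3 -m creep '[[[0,0,0],[0,0,0],-1],[[0,0,0],[0,0,0],-1]]'; python3 -c "
from bench import arm
print(arm.job_done())"
```

```text
clock: 17.55
position: [526.5, 192.6, 303.9]
ee_rot: [-0.005, 0.707, -0.707, 0.006]
contact_force: [-0.1, -0.6, -0.6]
gripper_width: 0.2
the job is handed in; nothing more can be done
None
```

I slid the smaller red housing against the bottom of the padding with two low finger pushes. I then tipped it back at the crown with closed fingers, backed the arm away and handed the job in at 17.6 s.

**Before tipping:** the housing stood upright (0.1° lean) and square to the rest within about half a degree. Its heel sat at the padding line, where the push force rose to 11 N.

**At the end:**
- The housing lies dial side up, with its front face 1.3° off the pad normal (1.25° measured).
- The heel is within about 3 mm of the padding's bottom edge and about 2 mm off the middle of the rest.
- The arm is clear of it.
- The gauge plate, wheel, window and gasket look unmoved by eye. My picture comparison of those spots did show differences, which I put down to shadows.

**What went wrong:** during the low push, the forearm leaned on the grey look-alike and tipped it partly sideways. When I withdrew it settled upright again, turned slightly from where it stood. I don't have a separate force reading for that contact.

I had no direct reading of how fast the housing turned. It fell freely only from about the balance point, which I estimate at roughly 2.6–2.8 rad/s at most.

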